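# Top up the spring-loaded tub dispenser

### The arm

A 6-joint arm with a two-finger parallel gripper is mounted at the origin on the work surface. World frame = base frame: x ahead of the robot, y to its left, z up, the work surface at z = 0. Lengths are in m, angles in rad, forces in N, time in s.
With the tool pointing down it reaches from about 0.275 to 0.75 m from the base axis. Payload 10.2 kg.
Tool frame: the origin (TCP) lies between the finger pads; the fingertips stand 17 mm ahead of it and the grasp point (between the pads) lies 2 mm behind it (finger_overhang is the distance from the TCP to the fingertips, in m); z points along the fingers, y is the line along which they close (so a half turn about z gives the same grasp; the last joint's range is limited). The gripper opens to 88 mm and grips with 3 to 60 N. Pads are 18 mm wide; open, the fingers measure 123 mm over their backs; the gripper's body (75 mm by 187 mm) begins 45 mm behind the grasp point.
Start: joints at [1.058, 0.313, 1.498, -0, 1.331, -0.223], TCP at [0.15, 0.503, 0.256] pointing down, gripper open.
Joint ranges: [-2.94, 2.94], [-0.97, 2.17], [0.19, 2.56], [-1.23, 4.37], [0.02, 3.11], [-2.88, 2.88]. Speed limits (rad/s): [2.39, 2.39, 3.01, 3.14, 3.14, 3.14].

### API

Orientations are given as a unit quaternion [w, x, y, z].
In Python, from workcell import * gives the robot as it stands.
- The arm moves only by the tool step_arm, never from a script. Its argument "rows" is a list of rows, each an object of numbers: "gripper": the closure in counts, from 0 (fully open) to 255 (shut); "tx", "ty", "tz": the shift along the tool's x, y, z scaled (see below); "wx", "wy", "wz": the turn, a rotation vector about the tool's x, y, z scaled (see below). In form: [{"gripper": .., "tx": .., "ty": .., "tz": .., "wx": .., "wy": .., "wz": ..}, ...]. A call has 1 to 20 rows; each row shifts and turns the commanded pose from where the row before left it, along the tool's axes as they then stand; what a row does not reach is not made up. The controller multiplies each number of a shift by 0.2 m and each number of a turn by 30 degrees. A row lasts 1/10 s, in which the tool goes at most 50 mm and 8.59 degrees, less where a joint would pass 70% of its speed; a pose out of reach is approached as far as the arm can. A call with a number of a shift or a turn outside -1 to 1 is refused whole. A call with a gripper value outside its range is refused whole. The fingers move at their own pace and stop on an object; the grip force is fixed at half the most. Time passes only in rows, so rows that do not move let the fingers close. It gives the time, the measured TCP pose, the force, the opening and the grip force at its end, in the units of the state.
- read_state(): the state, without advancing time (a new reading comes with each control period).
- get_image(name): name is "side" or "top" or "wrist"; returns a dict with "img" (400x640x3 uint8, blue, green, red), "fx", "fy", "cx", "cy" (pixels), "T" (4x4, takes a point from camera to world coordinates); the wrist camera has in their place "hand_eye" (4x4, takes a point from camera to tool coordinates, whose origin is the TCP and whose axes are the flange's). Camera axes: x right, y down, z forward; pixel columns grow to the right and rows downward; lengths in m; the calibration is good to about 2 mm. A picture is of the moment at which its call begins: read the wrist's pose just before it. There is no depth.
- close_job(): hands the job in; it is judged then, once.
The state is a dict: "clock": time; "q": joint angles; "qvel": joint speeds; "joint_torque": joint torques, N m; "ee_pos": TCP position; "tcp_rot": TCP orientation; "contact_force": force on the tool from outside, world axes, zero at the start; "moment": the same for the moment, N m; "opening": finger opening in m; "grip_force": force on a finger pad.
Only numpy, scipy, OpenCV 4.12 (cv2) and the standard library are available. Lean on these libraries where they do the work, as an engineer would, in place of code of your own. Each camera call takes 0.05 s, during which the arm holds its last target. There are 200 camera calls.

### The job

Top up the spring-loaded tub dispenser: take the one loose white tub on the table that has the same size as the tub already in the dispenser (not the smaller tub, not the tall jar), set it lid up on top of that tub between the guide rods, and push it down until the two side catches snap in over its lid and hold it below them. Then let go and leave it there.

Things in the scene. Friction and masses are not known exactly. Their poses are not given: they have to be found in the camera images.
- tub: The loose tub to load: closed round white plastic tub with ribbed lid, 62 mm diameter, 34 mm tall, about 90 g, upright on the table; the same as the tub already in the dispenser. Origin: centre of its underside, z up through the lid. A smaller tub (44 mm diameter, 34 mm tall) and a tall jar (62 mm diameter, 80 mm tall) of the same plastic stand near it: not these.
- dispenser: Fixed steel dispenser on a 120 mm square base. Origin: centre of the base on the table, z up the axis of the well. Four 6 mm guide rods, two at its +y and two at its -y side, leave a clear diameter of 66 mm; straight to 124 mm height, flared out above to 139 mm. Its +x and -x sides are open for fingers closing along its x axis.
- mouth (a point): On the well's axis, 105 mm above the table, level with the flat undersides of two sprung catches (+y and -y sides, 16 mm wide, 53 mm between tips, sloped tops up to 122 mm). A tub set here rests on the slopes; pushed down it wedges them aside (about 4 to 10 N; its weight is not enough) and they snap in over its lid. Press the lid to about 100 mm height, then let go.
- plate (a joint): How far the sprung platform under the pile has sunk, in m: 0 at its upper stop (one tub in, its lid 1.5 mm below the catches), about 0.033 with two tubs held under the catches, 0.042 at the bottom (upper lid then at 95 mm). Spring 6 N at 0, 9.4 N at 0.042.
Not all that is in view belongs to the job. What is shaped like the tub but black is not meant. Of the things shaped like the dispenser, the steel one is meant.

How it is judged:
At the end, for the whole second after the job is handed in: The loose tub sits lid up (within 10 degrees) in the dispenser on top of the first tub, within 10 mm of the well's axis, its lid under the two catches (its underside 60 to 73.5 mm above the table), with the platform sunk by more than 25 mm, at rest and released (horizontal distance between tub and dispenser below 0.01 m and z of tub in the frame of dispenser between 0.06 and 0.0735 m and angle between tub's own z axis and vertical below 0.17 rad and value of joint plate above 0.025 m and linear speed of tub below 0.02 m/s); the robot touches nothing.
It also fails if it takes over 42 s, if anything falls off the work surface, if the arm or the gripper's body presses on something with over 40 N, if the wrist force passes 120 N, or if a joint passes its speed limit or range.

## Working session

There is one attempt and no reset: what is moved stays moved. The work goes in short steps, Python scripts to look and compute and a tool call to move; the robot and the scene stay as the last step left them, time stands still between calls to the robot, and variables do not carry over. Pictures are saved under pics/ and viewed, at most 10 in all, crops included, and the job is handed in when it is done.

Besides the shell and the picture viewer there is one more tool, called after "Call:" as name([rows], argument=value, ...), one row to a line, values as JSON. step_arm: Moves the arm, as the interface text tells. Its arguments: {"type":"object","properties":{"rows":{"type":"array"}},"required":["rows"]}

```bash
mkdir -p pics
python3 - <<'E'
from workcell import *
import cv2,numpy as np,pickle
s=read_state();print({k:np.round(v,3).tolist() for k,v in s.items()})
D={}
for n in("side","top","wrist"):
    d=get_image(n);D[n]=d;cv2.imwrite(f"pics/{n}0.png",d["img"])
    print(n,d["fx"],d["cx"],d["cy"],np.round(d.get("T",d.get("hand_eye")),3).tolist())
pickle.dump((s,D),open("d0.pkl","wb"))
E
```

```text
{'clock': 0.0, 'q': [1.058, 0.313, 1.498, 0.0, 1.331, -0.223], 'qvel': [0.001, 0.0, -0.001, -0.002, 0.002, -0.001], 'joint_torque': [-0.0, -40.22, -25.227, 0.069, 0.035, -0.0], 'ee_pos': [0.15, 0.503, 0.255], 'tcp_rot': [-0.0, 0.144, 0.99, -0.001], 'contact_force': [-0.049, -0.103, 0.114], 'moment': [0.049, 0.009, 0.023], 'grip_force': 0.0, 'opening': 0.088}
side 391.02708803654787 313.7296740700774 200.1932349569052 [[0.74, -0.528, 0.417, 0.078], [-0.672, -0.573, 0.469, -0.417], [-0.009, -0.627, -0.779, 0.774], [0.0, 0.0, 0.0, 1.0]]
top 411.6325056173984 308.4387136229992 198.85327928383109 [[-0.003, -0.986, 0.164, 0.263], [-1.0, 0.005, 0.007, -0.041], [-0.007, -0.164, -0.986, 1.066], [0.0, 0.0, 0.0, 1.0]]
wrist 298.18869750766254 318.5699736882427 195.1390328330087 [[-0.001, -0.946, -0.323, 0.083], [1.0, -0.001, 0.0, -0.001], [-0.001, -0.323, 0.946, -0.129], [0.0, 0.0, 0.0, 1.0]]
```

View pics/top0.png

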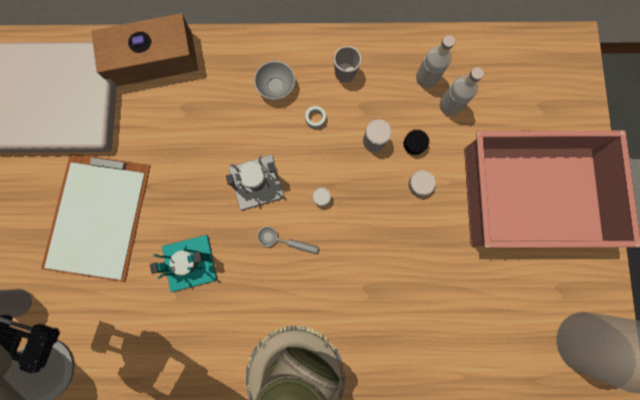

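View pics/side0.png

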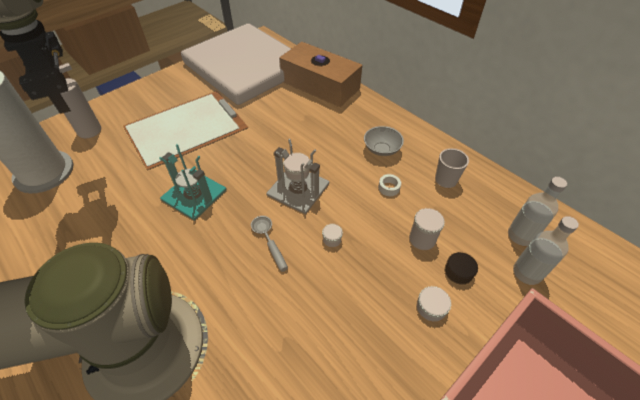

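The top view shows the tub to load at (422,183), the jar at (378,133), the small tub at (322,198), the black one at (416,142) and the steel dispenser at (255,182). The teal dispenser at (187,263) is a decoy.

```bash
cat > h.py <<'E'
import numpy as np,cv2
from scipy.spatial.transform import Rotation as R
def rot(s): q=s["tcp_rot"]; return R.from_quat([q[1],q[2],q[3],q[0]]).as_matrix()
def camT(d,s):
    if "T" in d: return np.array(d["T"])
    T=np.eye(4);T[:3,:3]=rot(s);T[:3,3]=s["ee_pos"];return T@np.array(d["hand_eye"])
def cast(d,s,uv,z):
    T=camT(d,s);r=T[:3,:3]@np.array([(uv[0]-d["cx"])/d["fx"],(uv[1]-d["cy"])/d["fy"],1]);o=T[:3,3]
    return o+r*(z-o[2])/r[2]
E
python3 - <<'E'
from h import *
import pickle
s,D=pickle.load(open("d0.pkl","rb"))
for n,box in(("top",(400,165,445,205)),("side",(405,275,465,330))):
    d=D[n];x0,y0,x1,y1=box
    c=d["img"][y0:y1,x0:x1];hsv=cv2.cvtColor(c,cv2.COLOR_BGR2HSV)
    m=cv2.inRange(hsv,(0,0,150),(180,70,255))
    cs,_=cv2.findContours(m,0,1);k=max(cs,key=cv2.contourArea);e=cv2.fitEllipse(cv2.convexHull(k))
    print(n,e,cv2.boundingRect(k));p=(e[0][0]+x0,e[0][1]+y0)
    print(cast(d,s,p,.034),cast(d,s,p,.02))
d=D["top"];a=cv2.resize(d["img"][145:220,210:300],None,fx=6,fy=6,interpolation=2)
cv2.imwrite("pics/disp.png",a)
print(cast(d,s,(251,177),.1035))
E
```

```text
top ((22.665170669555664, 16.980854034423828), (22.98038673400879, 24.77080535888672), 124.10820770263672) (11, 6, 24, 23)
[ 0.47726671 -0.32603047  0.034     ] [ 0.48017213 -0.32989504  0.02      ]
side ((29.58976173400879, 25.909765243530273), (27.226749420166016, 33.58557891845703), 123.73045349121094) (14, 12, 32, 30)
[ 0.47856783 -0.32785107  0.034     ] [ 0.48613267 -0.32616521  0.02      ]
[0.47706015 0.10262263 0.1035    ]
```

View pics/disp.png

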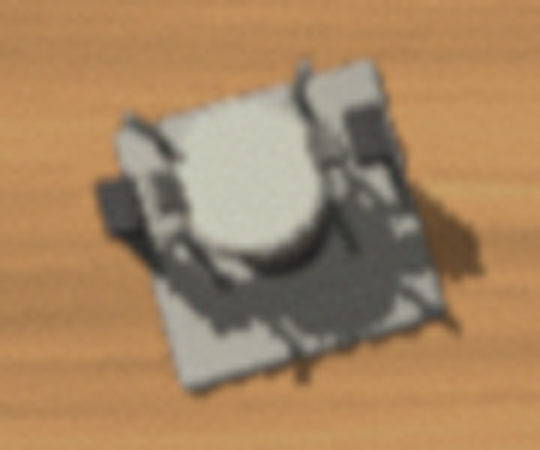

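Call:
step_arm([
  {"gripper": 0, "wz": 0.271},
  {"gripper": 0, "wz": 0.271},
  {"gripper": 0, "wz": 0.271},
  {"gripper": 0, "wz": 0.271},
  {"gripper": 0, "wz": 0.271},
  {"gripper": 0, "wz": 0.271},
  {"gripper": 0, "wz": 0.271},
  {"gripper": 0, "tx": -0.2, "ty": 0.083},
  {"gripper": 0, "tx": -0.2, "ty": 0.083},
  {"gripper": 0, "tx": -0.2, "ty": 0.083},
  {"gripper": 0, "tx": -0.2, "ty": 0.083},
  {"gripper": 0, "tx": -0.2, "ty": 0.083},
  {"gripper": 0, "tx": -0.2, "ty": 0.083},
  {"gripper": 0, "tx": -0.2, "ty": 0.083},
  {"gripper": 0, "tx": -0.2, "ty": 0.083},
  {"gripper": 0, "tx": -0.2, "ty": 0.083},
  {"gripper": 0, "tx": -0.2, "ty": 0.083},
  {"gripper": 0, "tx": -0.2, "ty": 0.083},
  {"gripper": 0, "tx": -0.2, "ty": 0.083},
])

```text
schema error: expected keys gripper, tx, ty, tz, wx, wy, wz
```

Call:
step_arm([
  {"gripper": 0},
  {"gripper": 0},
  {"gripper": 0},
])

```text
schema error: expected keys gripper, tx, ty, tz, wx, wy, wz
```

```bash
cat > snap.py <<'E'
import sys,pickle,cv2
from workcell import *
s=read_state();d=get_image("wrist");cv2.imwrite(f"pics/{sys.argv[1]}.png",d["img"]);pickle.dump((s,d),open(sys.argv[1]+".pkl","wb"))
print(s["clock"],s["ee_pos"],s["tcp_rot"])
E
python3 snap.py wd
```

```text
0.15 [0.14993308 0.50296579 0.25529737] [-1.72888655e-04  1.44376017e-01  9.89522781e-01 -4.48484507e-04]
```

View pics/wd.png

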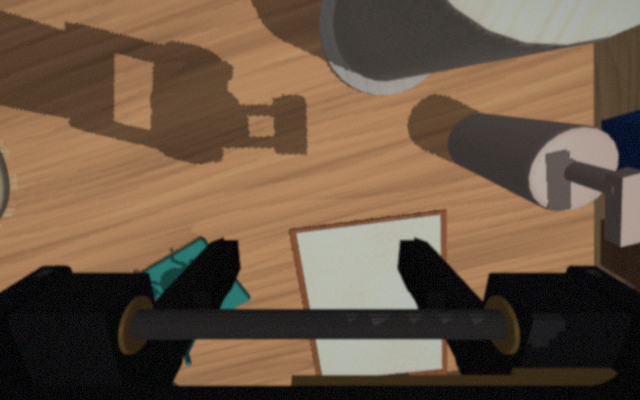

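The move was refused because each row needs all seven keys. This picture is still from the start pose: only the teal decoy at (200,280) and the clipboard are in view. I'll resend with every key filled in.

Call:
step_arm([
  {"gripper": 0, "tx": 0, "ty": 0, "tz": 0, "wx": 0, "wy": 0, "wz": 0.271},
  {"gripper": 0, "tx": 0, "ty": 0, "tz": 0, "wx": 0, "wy": 0, "wz": 0.271},
  {"gripper": 0, "tx": 0, "ty": 0, "tz": 0, "wx": 0, "wy": 0, "wz": 0.271},
  {"gripper": 0, "tx": 0, "ty": 0, "tz": 0, "wx": 0, "wy": 0, "wz": 0.271},
  {"gripper": 0, "tx": 0, "ty": 0, "tz": 0, "wx": 0, "wy": 0, "wz": 0.271},
  {"gripper": 0, "tx": 0, "ty": 0, "tz": 0, "wx": 0, "wy": 0, "wz": 0.271},
  {"gripper": 0, "tx": 0, "ty": 0, "tz": 0, "wx": 0, "wy": 0, "wz": 0.271},
  {"gripper": 0, "tx": -0.2, "ty": 0.083, "tz": 0, "wx": 0, "wy": 0, "wz": 0},
  {"gripper": 0, "tx": -0.2, "ty": 0.083, "tz": 0, "wx": 0, "wy": 0, "wz": 0},
  {"gripper": 0, "tx": -0.2, "ty": 0.083, "tz": 0, "wx": 0, "wy": 0, "wz": 0},
  {"gripper": 0, "tx": -0.2, "ty": 0.083, "tz": 0, "wx": 0, "wy": 0, "wz": 0},
  {"gripper": 0, "tx": -0.2, "ty": 0.083, "tz": 0, "wx": 0, "wy": 0, "wz": 0},
  {"gripper": 0, "tx": -0.2, "ty": 0.083, "tz": 0, "wx": 0, "wy": 0, "wz": 0},
  {"gripper": 0, "tx": -0.2, "ty": 0.083, "tz": 0, "wx": 0, "wy": 0, "wz": 0},
  {"gripper": 0, "tx": -0.2, "ty": 0.083, "tz": 0, "wx": 0, "wy": 0, "wz": 0},
  {"gripper": 0, "tx": -0.2, "ty": 0.083, "tz": 0, "wx": 0, "wy": 0, "wz": 0},
  {"gripper": 0, "tx": -0.2, "ty": 0.083, "tz": 0, "wx": 0, "wy": 0, "wz": 0},
  {"gripper": 0, "tx": -0.2, "ty": 0.083, "tz": 0, "wx": 0, "wy": 0, "wz": 0},
  {"gripper": 0, "tx": -0.2, "ty": 0.083, "tz": 0, "wx": 0, "wy": 0, "wz": 0},
  {"gripper": 0, "tx": 0, "ty": 0, "tz": 0, "wx": 0, "wy": 0, "wz": 0},
])

```text
clock: 2.2
ee_pos: [0.4794, 0.096, 0.2552]
tcp_rot: [0.0, 0.6, 0.8, -0.0]
contact_force: [0.3, 0.4, -0.4]
opening: 0.0883
grip_force: 0.0
```

Call:
step_arm([
  {"gripper": 0, "tx": 0, "ty": 0, "tz": 0, "wx": 0, "wy": 0, "wz": 0},
  {"gripper": 0, "tx": 0, "ty": 0, "tz": 0, "wx": 0, "wy": 0, "wz": 0},
])

```text
clock: 2.4
ee_pos: [0.4767, 0.1001, 0.2557]
tcp_rot: [-0.0, 0.598, 0.801, -0.0]
contact_force: [-0.2, -0.4, -0.4]
opening: 0.0879
grip_force: 0.0
```

```bash
python3 snap.py wd2
```

```text
2.4 [0.47667817 0.10014495 0.25569377] [-2.02506212e-04  5.98077504e-01  8.01438243e-01 -1.70999732e-05]
```

View pics/wd2.png

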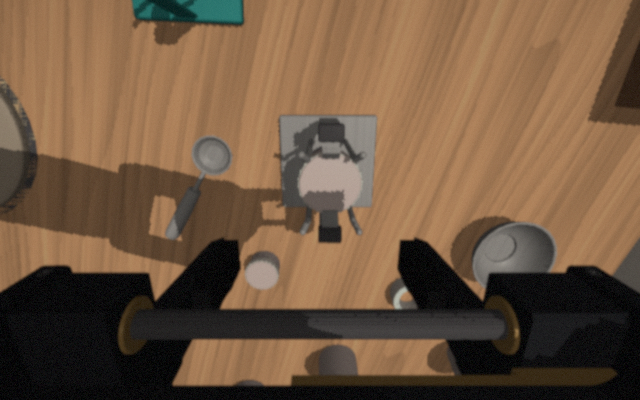

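The wrist view shows the dispenser nearly square to the tool, with the lid at about (330,183) and the catch posts at (331,130) and (330,233).

Run:
```python
from h import *
import pickle
s,d=pickle.load(open("wd2.pkl","rb"))
x0,y0=285,140
c=cv2.cvtColor(d["img"][y0:225,x0:375],cv2.COLOR_BGR2HSV)
rgb=d["img"].astype(int)
m=((rgb[...,2]-rgb[...,0]>8)&(rgb[...,2]-rgb[...,0]<60)&(rgb[...,2]>140)).astype(np.uint8)[y0:225,x0:375]*255
cs,_=cv2.findContours(m,0,1);k=max(cs,key=cv2.contourArea)
print(np.array(cv2.minEnclosingCircle(k)[0])+(x0,y0),cv2.minEnclosingCircle(k)[1],cv2.boundingRect(k))
a=rot(s)
y=a[:,1];print("tool y ang",np.degrees(np.arctan2(y[1],y[0])))
P=lambda uv,z:np.round(cast(d,s,uv,z),4)
print("lid",P((330.5,183),.1035),"r",np.linalg.norm(P((298,183),.1035)-P((363,183),.1035)))
for u in((279,115),(376,115),(285,207),(373,207)):print("base",P(u,.006))
dx=P((376,115),.006)-P((279,115),.006);print(np.degrees(np.arctan2(dx[1],dx[0])),np.linalg.norm(dx))
print("posts",P((331,130),.122),P((330,233),.122))
s0,D=pickle.load(open("d0.pkl","rb"));t=D["top"]
cor=[(210+x/6,145+y/6) for x,y in((370,60),(118,130),(190,390),(440,315))]
print("top base centre",np.mean([cast(t,s0,u,.006) for u in cor],0),"lid",cast(t,s0,(210+251/6,145+173/6),.1035))
```

```text
[336.5 166.5] 45.10552978515625 (14, 0, 76, 72)
tool y ang 16.535335114939674
lid [0.4886 0.1038 0.1035] r 0.06382045126759914
base [0.4143 0.1425 0.006 ]
base [0.5285 0.1763 0.006 ]
base [0.4515 0.0274 0.006 ]
base [0.5662 0.0613 0.006 ]
16.487277543179353 0.11909693530901622
posts [0.4726 0.1545 0.122 ] [0.5008 0.0603 0.122 ]
top base centre [0.48496647 0.10224972 0.006     ] lid [0.48481362 0.10077443 0.1035    ]
```

Call:
step_arm([
  {"gripper": 0, "tx": -0.205, "ty": -0.06, "tz": 0, "wx": 0, "wy": 0, "wz": 0},
  {"gripper": 0, "tx": -0.205, "ty": -0.06, "tz": 0, "wx": 0, "wy": 0, "wz": 0},
  {"gripper": 0, "tx": -0.205, "ty": -0.06, "tz": 0, "wx": 0, "wy": 0, "wz": 0},
  {"gripper": 0, "tx": -0.205, "ty": -0.06, "tz": 0, "wx": 0, "wy": 0, "wz": 0},
  {"gripper": 0, "tx": -0.205, "ty": -0.06, "tz": 0, "wx": 0, "wy": 0, "wz": 0},
  {"gripper": 0, "tx": -0.205, "ty": -0.06, "tz": 0, "wx": 0, "wy": 0, "wz": 0},
  {"gripper": 0, "tx": -0.205, "ty": -0.06, "tz": 0, "wx": 0, "wy": 0, "wz": 0},
  {"gripper": 0, "tx": -0.205, "ty": -0.06, "tz": 0, "wx": 0, "wy": 0, "wz": 0},
  {"gripper": 0, "tx": -0.205, "ty": -0.06, "tz": 0, "wx": 0, "wy": 0, "wz": 0},
  {"gripper": 0, "tx": -0.205, "ty": -0.06, "tz": 0, "wx": 0, "wy": 0, "wz": 0},
  {"gripper": 0, "tx": 0, "ty": 0, "tz": 0, "wx": 0, "wy": 0, "wz": 0.256},
  {"gripper": 0, "tx": 0, "ty": 0, "tz": 0, "wx": 0, "wy": 0, "wz": 0.256},
  {"gripper": 0, "tx": 0, "ty": 0, "tz": 0, "wx": 0, "wy": 0, "wz": 0.256},
  {"gripper": 0, "tx": 0, "ty": 0, "tz": 0, "wx": 0, "wy": 0, "wz": 0.256},
  {"gripper": 0, "tx": 0, "ty": 0, "tz": 0, "wx": 0, "wy": 0, "wz": 0.256},
  {"gripper": 0, "tx": 0, "ty": 0, "tz": 0, "wx": 0, "wy": 0, "wz": 0.256},
  {"gripper": 0, "tx": 0, "ty": 0, "tz": 0, "wx": 0, "wy": 0, "wz": 0.256},
  {"gripper": 0, "tx": 0, "ty": 0, "tz": 0, "wx": 0, "wy": 0, "wz": 0.256},
  {"gripper": 0, "tx": 0, "ty": 0, "tz": 0, "wx": 0, "wy": 0, "wz": 0},
  {"gripper": 0, "tx": 0, "ty": 0, "tz": 0, "wx": 0, "wy": 0, "wz": 0},
])

```text
clock: 4.45
ee_pos: [0.4788, -0.3271, 0.2559]
tcp_rot: [0.0, 0.923, 0.385, 0.0]
contact_force: [0.7, 0.3, -0.1]
opening: 0.088
grip_force: 0.0
```

```bash
python3 snap.py wt
```

```text
4.45 [ 0.47883391 -0.3270619   0.25587432] [4.71863832e-05 9.22829840e-01 3.85207845e-01 2.11354718e-05]
```

View pics/wt.png

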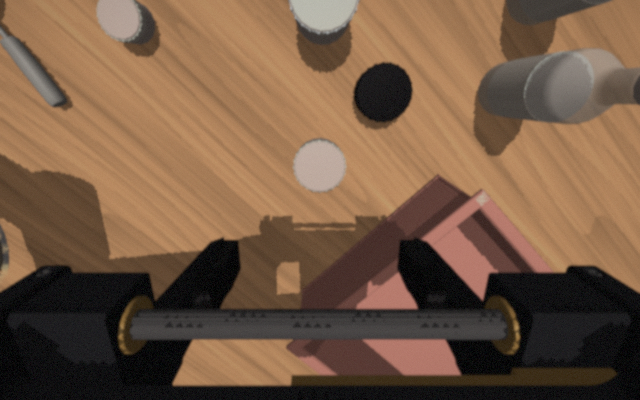

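The tub is at (320,165), the black one at (383,93), and the tray wall runs from (438,178) to (300,300). I'll turn 20° back, which gives clearance on both sides.

Run:
```python
from h import *
import pickle
s,d=pickle.load(open("wt.pkl","rb"))
m=cv2.inRange(cv2.cvtColor(d["img"],cv2.COLOR_BGR2HSV),(0,0,140),(180,75,255))[125:205,280:360]
k=max(cv2.findContours(m,0,1)[0],key=cv2.contourArea);c,r=cv2.minEnclosingCircle(k)
p=cast(d,s,(c[0]+280,c[1]+125),.034);print(c,r,p,r/d["fx"]*.356)
th=np.radians(-25.3);v=p-s["ee_pos"]
print("tx,ty m",v@[-np.sin(th),np.cos(th),0],v@[np.cos(th),np.sin(th),0])
```

```text
(39.199459075927734, 40.36185836791992) 26.63898468017578 [ 0.48240918 -0.32649618  0.034     ] 0.03180361504445983
tx,ty m 0.0020393768768116848 0.0029905793094485702
```

Call:
step_arm([
  {"gripper": 0, "tx": 0.01, "ty": 0.015, "tz": 0, "wx": 0, "wy": 0, "wz": -0.22},
  {"gripper": 0, "tx": 0, "ty": 0, "tz": 0.1, "wx": 0, "wy": 0, "wz": -0.22},
  {"gripper": 0, "tx": 0, "ty": 0, "tz": 0.16, "wx": 0, "wy": 0, "wz": -0.22},
  {"gripper": 0, "tx": 0, "ty": 0, "tz": 0.18, "wx": 0, "wy": 0, "wz": 0},
  {"gripper": 0, "tx": 0, "ty": 0, "tz": 0.18, "wx": 0, "wy": 0, "wz": 0},
  {"gripper": 0, "tx": 0, "ty": 0, "tz": 0.18, "wx": 0, "wy": 0, "wz": 0},
  {"gripper": 0, "tx": 0, "ty": 0, "tz": 0.18, "wx": 0, "wy": 0, "wz": 0},
  {"gripper": 0, "tx": 0, "ty": 0, "tz": 0.12, "wx": 0, "wy": 0, "wz": 0},
  {"gripper": 0, "tx": 0, "ty": 0, "tz": 0.07, "wx": 0, "wy": 0, "wz": 0},
  {"gripper": 0, "tx": 0, "ty": 0, "tz": 0, "wx": 0, "wy": 0, "wz": 0},
  {"gripper": 0, "tx": 0, "ty": 0, "tz": 0, "wx": 0, "wy": 0, "wz": 0},
  {"gripper": 0, "tx": 0, "ty": 0, "tz": 0, "wx": 0, "wy": 0, "wz": 0},
])

```text
clock: 5.7
ee_pos: [0.4827, -0.3291, 0.0232]
tcp_rot: [0.001, 0.844, 0.536, 0.0]
contact_force: [-0.1, 0.2, -0.4]
opening: 0.088
grip_force: 0.0
```

Call:
step_arm([
  {"gripper": 255, "tx": 0, "ty": 0, "tz": 0, "wx": 0, "wy": 0, "wz": 0},
  {"gripper": 255, "tx": 0, "ty": 0, "tz": 0, "wx": 0, "wy": 0, "wz": 0},
  {"gripper": 255, "tx": 0, "ty": 0, "tz": 0, "wx": 0, "wy": 0, "wz": 0},
  {"gripper": 255, "tx": 0, "ty": 0, "tz": 0, "wx": 0, "wy": 0, "wz": 0},
  {"gripper": 255, "tx": 0, "ty": 0, "tz": 0, "wx": 0, "wy": 0, "wz": 0},
  {"gripper": 255, "tx": 0, "ty": 0, "tz": 0, "wx": 0, "wy": 0, "wz": 0},
  {"gripper": 255, "tx": 0, "ty": 0, "tz": 0, "wx": 0, "wy": 0, "wz": 0},
  {"gripper": 255, "tx": 0, "ty": 0, "tz": 0, "wx": 0, "wy": 0, "wz": 0},
])

```text
clock: 6.5
ee_pos: [0.4821, -0.3286, 0.0219]
tcp_rot: [0.0, 0.844, 0.536, -0.0]
contact_force: [-1.4, 2.0, 6.2]
opening: 0.0608
grip_force: 30.0
```

Call:
step_arm([
  {"gripper": 255, "tx": 0, "ty": 0, "tz": -0.08, "wx": 0, "wy": 0, "wz": 0},
  {"gripper": 255, "tx": 0, "ty": 0, "tz": -0.16, "wx": 0, "wy": 0, "wz": 0},
  {"gripper": 255, "tx": 0, "ty": 0, "tz": -0.2, "wx": 0, "wy": 0, "wz": 0},
  {"gripper": 255, "tx": 0, "ty": 0, "tz": -0.2, "wx": 0, "wy": 0, "wz": -0.278},
  {"gripper": 255, "tx": 0, "ty": 0, "tz": -0.2, "wx": 0, "wy": 0, "wz": -0.278},
  {"gripper": 255, "tx": 0, "ty": 0, "tz": -0.16, "wx": 0, "wy": 0, "wz": -0.278},
  {"gripper": 255, "tx": 0, "ty": 0, "tz": -0.1, "wx": 0, "wy": 0, "wz": -0.278},
  {"gripper": 255, "tx": 0, "ty": 0, "tz": 0, "wx": 0, "wy": 0, "wz": -0.278},
  {"gripper": 255, "tx": 0.15, "ty": 0.047, "tz": 0, "wx": 0, "wy": 0, "wz": 0},
  {"gripper": 255, "tx": 0.2, "ty": 0.062, "tz": 0, "wx": 0, "wy": 0, "wz": 0},
  {"gripper": 255, "tx": 0.2, "ty": 0.062, "tz": 0, "wx": 0, "wy": 0, "wz": 0},
  {"gripper": 255, "tx": 0.2, "ty": 0.062, "tz": 0, "wx": 0, "wy": 0, "wz": 0},
  {"gripper": 255, "tx": 0.2, "ty": 0.062, "tz": 0, "wx": 0, "wy": 0, "wz": 0},
  {"gripper": 255, "tx": 0.2, "ty": 0.062, "tz": 0, "wx": 0, "wy": 0, "wz": 0},
  {"gripper": 255, "tx": 0.2, "ty": 0.062, "tz": 0, "wx": 0, "wy": 0, "wz": 0},
  {"gripper": 255, "tx": 0.2, "ty": 0.062, "tz": 0, "wx": 0, "wy": 0, "wz": 0},
  {"gripper": 255, "tx": 0.2, "ty": 0.062, "tz": 0, "wx": 0, "wy": 0, "wz": 0},
  {"gripper": 255, "tx": 0.2, "ty": 0.062, "tz": 0, "wx": 0, "wy": 0, "wz": 0},
  {"gripper": 255, "tx": 0.1, "ty": 0.03, "tz": 0, "wx": 0, "wy": 0, "wz": 0},
  {"gripper": 255, "tx": 0, "ty": 0, "tz": 0.1, "wx": 0, "wy": 0, "wz": 0},
])

```text
clock: 8.5
ee_pos: [0.4877, 0.1032, 0.223]
tcp_rot: [0.002, 0.597, 0.803, 0.001]
contact_force: [0.4, -0.5, -1.5]
opening: 0.0608
grip_force: 30.0
```

Call:
step_arm([
  {"gripper": 255, "tx": 0, "ty": 0, "tz": 0.2, "wx": 0, "wy": 0, "wz": 0},
  {"gripper": 255, "tx": 0, "ty": 0, "tz": 0, "wx": 0, "wy": 0, "wz": 0},
  {"gripper": 255, "tx": 0, "ty": 0, "tz": 0, "wx": 0, "wy": 0, "wz": 0},
])

```text
clock: 8.8
ee_pos: [0.4872, 0.1006, 0.1822]
tcp_rot: [-0.0, 0.598, 0.801, -0.0]
contact_force: [0.3, -0.5, -0.2]
opening: 0.0608
grip_force: 30.0
```

```bash
python3 snap.py wp
```

```text
8.8 [0.48717918 0.10058689 0.18219987] [-2.97459786e-04  5.98082090e-01  8.01434773e-01 -1.72362165e-04]
```

View pics/wp.png

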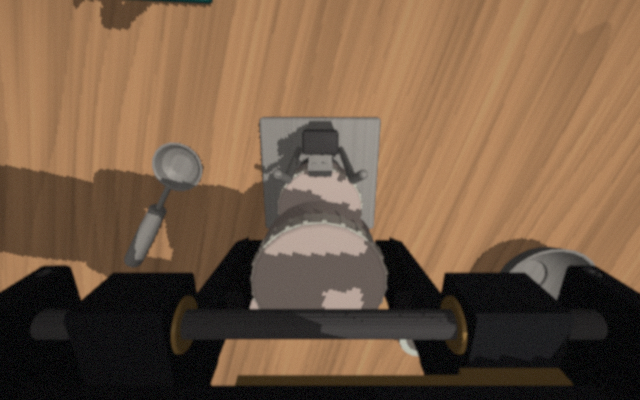

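The held tub is centred at column 319 and the dispenser at column 320, so they line up across the fingers. Next I'll check along the tool's x axis.

Run:
```python
from h import *
import pickle
s,d=pickle.load(open("wp.pkl","rb"));A=rot(s)
f=lambda uv,z:np.round((A.T@(cast(d,s,uv,z)-s["ee_pos"]))[:2]*1000,1)
g=cv2.cvtColor(d["img"],cv2.COLOR_BGR2GRAY)
print(g[195:235,319].tolist())
for r in (218,222,226):print("held lid front",r,f((319,r),.194)-[31,0])
print("held lid edges",f((252,275),.194),f((387,275),.194))
print("base far edge centre-60",f((320,117),.006)-[60,0])
for c in(.4886,.1038),(.490,.102),(.487,.1025):print((A.T@np.array([c[0]-s["ee_pos"][0],c[1]-s["ee_pos"][1],0]))[:2]*1000)
```

```text
[142, 112, 100, 96, 96, 90, 90, 85, 85, 86, 87, 86, 86, 85, 83, 83, 75, 76, 81, 93, 97, 97, 96, 96, 97, 98, 119, 142, 154, 150, 155, 161, 163, 170, 172, 171, 172, 172, 173, 170]
held lid front 218 [2.  0.9]
held lid front 222 [0.1 0.9]
held lid front 226 [-1.7  0.9]
held lid edges [  4.9 -29.7] [ 4.8 31.8]
base far edge centre-60 [1.1 2.3]
[2.67588028 2.2765001 ]
[0.55188084 3.10633453]
[1.88499102 0.37268992]
```

```bash
python3 - <<'E'
from workcell import *
import cv2
t=get_image("top");cv2.imwrite("pics/t2.png",cv2.resize(t["img"][140:225,205:300],None,fx=6,fy=6,interpolation=2))
E
python3 - <<'E'
import cv2
a=cv2.imread("pics/wp.png")[100:310,235:400];cv2.imwrite("pics/wpc.png",cv2.resize(a,None,fx=2.8,fy=2.8,interpolation=2))
E
```

```text
(no output)
```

View pics/wpc.png

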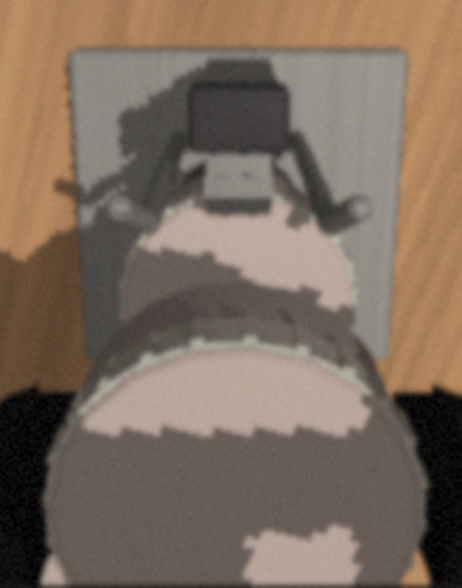

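The held tub sits about 1.2 mm short along tool x and 1.4 mm short along y. I'll correct both and lower it slowly, watching the force.

Call:
step_arm([
  {"gripper": 255, "tx": 0.006, "ty": 0.007, "tz": 0, "wx": 0, "wy": 0, "wz": 0},
  {"gripper": 255, "tx": 0, "ty": 0, "tz": 0.05, "wx": 0, "wy": 0, "wz": 0},
  {"gripper": 255, "tx": 0, "ty": 0, "tz": 0.05, "wx": 0, "wy": 0, "wz": 0},
  {"gripper": 255, "tx": 0, "ty": 0, "tz": 0.04, "wx": 0, "wy": 0, "wz": 0},
  {"gripper": 255, "tx": 0, "ty": 0, "tz": 0.03, "wx": 0, "wy": 0, "wz": 0},
  {"gripper": 255, "tx": 0, "ty": 0, "tz": 0.02, "wx": 0, "wy": 0, "wz": 0},
  {"gripper": 255, "tx": 0, "ty": 0, "tz": 0, "wx": 0, "wy": 0, "wz": 0},
  {"gripper": 255, "tx": 0, "ty": 0, "tz": 0, "wx": 0, "wy": 0, "wz": 0},
])

```text
clock: 9.7
ee_pos: [0.4882, 0.1022, 0.1439]
tcp_rot: [0.0, 0.598, 0.801, 0.0]
contact_force: [0.1, -0.4, -0.3]
opening: 0.0613
grip_force: 30.0
```

Call:
step_arm([
  {"gripper": 255, "tx": 0, "ty": 0, "tz": 0.015, "wx": 0, "wy": 0, "wz": 0},
  {"gripper": 255, "tx": 0, "ty": 0, "tz": 0.015, "wx": 0, "wy": 0, "wz": 0},
  {"gripper": 255, "tx": 0, "ty": 0, "tz": 0, "wx": 0, "wy": 0, "wz": 0},
  {"gripper": 255, "tx": 0, "ty": 0, "tz": 0, "wx": 0, "wy": 0, "wz": 0},
])

```text
clock: 10.1
ee_pos: [0.4881, 0.1022, 0.1377]
tcp_rot: [-0.0, 0.598, 0.802, -0.0]
contact_force: [0.7, -0.2, -0.8]
opening: 0.0612
grip_force: 30.0
```

Call:
step_arm([
  {"gripper": 255, "tx": 0, "ty": 0, "tz": 0.01, "wx": 0, "wy": 0, "wz": 0},
  {"gripper": 255, "tx": 0, "ty": 0, "tz": 0.01, "wx": 0, "wy": 0, "wz": 0},
  {"gripper": 255, "tx": 0, "ty": 0, "tz": 0, "wx": 0, "wy": 0, "wz": 0},
  {"gripper": 255, "tx": 0, "ty": 0, "tz": 0, "wx": 0, "wy": 0, "wz": 0},
])

```text
clock: 10.5
ee_pos: [0.4881, 0.1024, 0.1337]
tcp_rot: [-0.0, 0.598, 0.802, 0.0]
contact_force: [0.5, 2.3, -0.3]
opening: 0.0613
grip_force: 30.0
```

Call:
step_arm([
  {"gripper": 255, "tx": 0, "ty": 0, "tz": 0.01, "wx": 0, "wy": 0, "wz": 0},
  {"gripper": 255, "tx": 0, "ty": 0, "tz": 0, "wx": 0, "wy": 0, "wz": 0},
  {"gripper": 255, "tx": 0, "ty": 0, "tz": 0, "wx": 0, "wy": 0, "wz": 0},
])

```text
clock: 10.8
ee_pos: [0.4882, 0.1021, 0.1318]
tcp_rot: [0.0, 0.598, 0.801, 0.0]
contact_force: [0.8, 0.5, -0.1]
opening: 0.0616
grip_force: 30.0
```

Call:
step_arm([
  {"gripper": 255, "tx": 0, "ty": 0, "tz": 0.01, "wx": 0, "wy": 0, "wz": 0},
  {"gripper": 255, "tx": 0, "ty": 0, "tz": 0.005, "wx": 0, "wy": 0, "wz": 0},
  {"gripper": 255, "tx": 0, "ty": 0, "tz": 0, "wx": 0, "wy": 0, "wz": 0},
  {"gripper": 255, "tx": 0, "ty": 0, "tz": 0, "wx": 0, "wy": 0, "wz": 0},
])

```text
clock: 11.2
ee_pos: [0.4882, 0.1022, 0.1288]
tcp_rot: [0.0, 0.598, 0.802, 0.0]
contact_force: [1.1, 1.0, 3.2]
opening: 0.0609
grip_force: 30.0
```

Contact at 3.2 N with the underside near 107 mm, so it's resting on the slopes. I'll release, rise clear and close the fingers for the push.

Call:
step_arm([
  {"gripper": 0, "tx": 0, "ty": 0, "tz": 0, "wx": 0, "wy": 0, "wz": 0},
  {"gripper": 0, "tx": 0, "ty": 0, "tz": 0, "wx": 0, "wy": 0, "wz": 0},
  {"gripper": 0, "tx": 0, "ty": 0, "tz": 0, "wx": 0, "wy": 0, "wz": 0},
  {"gripper": 0, "tx": 0, "ty": 0, "tz": 0, "wx": 0, "wy": 0, "wz": 0},
  {"gripper": 0, "tx": 0, "ty": 0, "tz": 0, "wx": 0, "wy": 0, "wz": 0},
  {"gripper": 0, "tx": 0, "ty": 0, "tz": -0.05, "wx": 0, "wy": 0, "wz": 0},
  {"gripper": 0, "tx": 0, "ty": 0, "tz": -0.1, "wx": 0, "wy": 0, "wz": 0},
  {"gripper": 0, "tx": 0, "ty": 0, "tz": -0.15, "wx": 0, "wy": 0, "wz": 0},
  {"gripper": 0, "tx": 0, "ty": 0, "tz": -0.1, "wx": 0, "wy": 0, "wz": 0},
  {"gripper": 255, "tx": 0, "ty": 0, "tz": 0, "wx": 0, "wy": 0, "wz": 0},
  {"gripper": 255, "tx": 0, "ty": 0, "tz": 0, "wx": 0, "wy": 0, "wz": 0},
  {"gripper": 255, "tx": 0, "ty": 0, "tz": 0, "wx": 0, "wy": 0, "wz": 0},
  {"gripper": 255, "tx": 0, "ty": 0, "tz": 0, "wx": 0, "wy": 0, "wz": 0},
  {"gripper": 255, "tx": 0, "ty": 0, "tz": 0, "wx": 0, "wy": 0, "wz": 0},
  {"gripper": 255, "tx": 0, "ty": 0, "tz": 0, "wx": 0, "wy": 0, "wz": 0},
  {"gripper": 255, "tx": 0, "ty": 0, "tz": 0, "wx": 0, "wy": 0, "wz": 0},
  {"gripper": 255, "tx": 0, "ty": 0, "tz": 0, "wx": 0, "wy": 0, "wz": 0},
])

```text
clock: 12.9
ee_pos: [0.4881, 0.1022, 0.2087]
tcp_rot: [-0.0, 0.598, 0.801, -0.0]
contact_force: [0.4, -1.2, -1.2]
opening: 0.0262
grip_force: 0.0
```

```bash
python3 snap.py wr
```

```text
12.9 [0.48805315 0.10220589 0.20865766] [-5.24416381e-05  5.97999490e-01  8.01496478e-01 -4.14760809e-05]
```

View pics/wr.png

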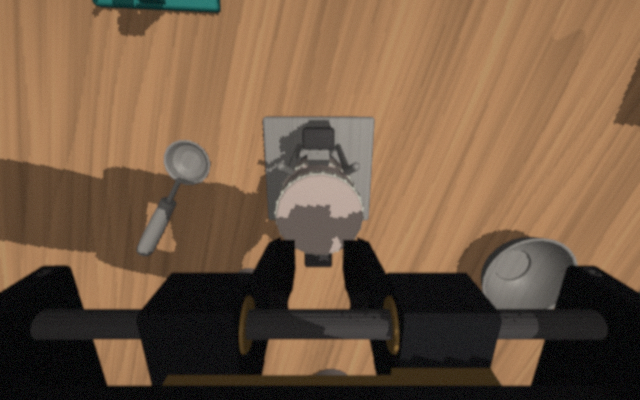

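The tub sits level and centred on the slopes, with its lid at (319,210). Now I'll push.

Call:
step_arm([
  {"gripper": 255, "tx": 0, "ty": 0, "tz": 0.1, "wx": 0, "wy": 0, "wz": 0},
  {"gripper": 255, "tx": 0, "ty": 0, "tz": 0.08, "wx": 0, "wy": 0, "wz": 0},
  {"gripper": 255, "tx": 0, "ty": 0, "tz": 0.03, "wx": 0, "wy": 0, "wz": 0},
  {"gripper": 255, "tx": 0, "ty": 0, "tz": 0.03, "wx": 0, "wy": 0, "wz": 0},
  {"gripper": 255, "tx": 0, "ty": 0, "tz": 0.03, "wx": 0, "wy": 0, "wz": 0},
  {"gripper": 255, "tx": 0, "ty": 0, "tz": 0.03, "wx": 0, "wy": 0, "wz": 0},
  {"gripper": 255, "tx": 0, "ty": 0, "tz": 0, "wx": 0, "wy": 0, "wz": 0},
  {"gripper": 255, "tx": 0, "ty": 0, "tz": 0, "wx": 0, "wy": 0, "wz": 0},
])

```text
clock: 13.75
ee_pos: [0.4884, 0.1022, 0.1491]
tcp_rot: [0.0, 0.598, 0.801, 0.0]
contact_force: [0.3, 0.2, 1.6]
opening: 0.0004
grip_force: 0.9
```

Call:
step_arm([
  {"gripper": 255, "tx": 0, "ty": 0, "tz": 0.03, "wx": 0, "wy": 0, "wz": 0},
  {"gripper": 255, "tx": 0, "ty": 0, "tz": 0.03, "wx": 0, "wy": 0, "wz": 0},
  {"gripper": 255, "tx": 0, "ty": 0, "tz": 0.03, "wx": 0, "wy": 0, "wz": 0},
  {"gripper": 255, "tx": 0, "ty": 0, "tz": 0.03, "wx": 0, "wy": 0, "wz": 0},
  {"gripper": 255, "tx": 0, "ty": 0, "tz": 0, "wx": 0, "wy": 0, "wz": 0},
  {"gripper": 255, "tx": 0, "ty": 0, "tz": 0, "wx": 0, "wy": 0, "wz": 0},
])

```text
clock: 14.35
ee_pos: [0.4884, 0.1022, 0.1252]
tcp_rot: [0.0, 0.598, 0.802, 0.0]
contact_force: [0.4, -0.3, 4.2]
opening: 0.0004
grip_force: 1.9
```

Call:
step_arm([
  {"gripper": 255, "tx": 0, "ty": 0, "tz": 0.03, "wx": 0, "wy": 0, "wz": 0},
  {"gripper": 255, "tx": 0, "ty": 0, "tz": 0.025, "wx": 0, "wy": 0, "wz": 0},
  {"gripper": 255, "tx": 0, "ty": 0, "tz": 0, "wx": 0, "wy": 0, "wz": 0},
  {"gripper": 255, "tx": 0, "ty": 0, "tz": 0, "wx": 0, "wy": 0, "wz": 0},
  {"gripper": 255, "tx": 0, "ty": 0, "tz": 0, "wx": 0, "wy": 0, "wz": 0},
])

```text
clock: 14.85
ee_pos: [0.4885, 0.1022, 0.1144]
tcp_rot: [0.001, 0.598, 0.802, 0.0]
contact_force: [-0.2, -0.2, 6.3]
opening: 0.0001
grip_force: 3.4
```

The lid is pressed to about 97 mm at 6.3 N. I'll withdraw and check.

Call:
step_arm([
  {"gripper": 255, "tx": 0, "ty": 0, "tz": -0.02, "wx": 0, "wy": 0, "wz": 0},
  {"gripper": 255, "tx": 0, "ty": 0, "tz": -0.04, "wx": 0, "wy": 0, "wz": 0},
  {"gripper": 255, "tx": 0, "ty": 0, "tz": -0.1, "wx": 0, "wy": 0, "wz": 0},
  {"gripper": 255, "tx": 0, "ty": 0, "tz": -0.2, "wx": 0, "wy": 0, "wz": 0},
  {"gripper": 255, "tx": 0, "ty": 0, "tz": -0.2, "wx": 0, "wy": 0, "wz": 0},
  {"gripper": 255, "tx": 0, "ty": 0, "tz": -0.14, "wx": 0, "wy": 0, "wz": 0},
  {"gripper": 255, "tx": 0, "ty": 0, "tz": 0, "wx": 0, "wy": 0, "wz": 0},
  {"gripper": 255, "tx": 0, "ty": 0, "tz": 0, "wx": 0, "wy": 0, "wz": 0},
])

```text
clock: 15.65
ee_pos: [0.4877, 0.1022, 0.2533]
tcp_rot: [-0.0, 0.598, 0.801, -0.0]
contact_force: [-0.3, -0.4, -0.3]
opening: 0.0003
grip_force: 0.0
```

```bash
python3 snap.py we
python3 - <<'E'
import cv2,numpy as np
from workcell import *
w=cv2.imread("pics/we.png")[90:260,230:430];s=get_image("side")["img"][125:225,240:350]
cv2.imwrite("pics/end.png",np.hstack([cv2.resize(w,(400,340)),cv2.resize(s,(374,340),interpolation=2)]))
E
```

```text
15.65 [0.48771385 0.10223232 0.25327479] [-2.76454049e-04  5.98001369e-01  8.01495005e-01 -2.05242488e-04]
```

View pics/end.png

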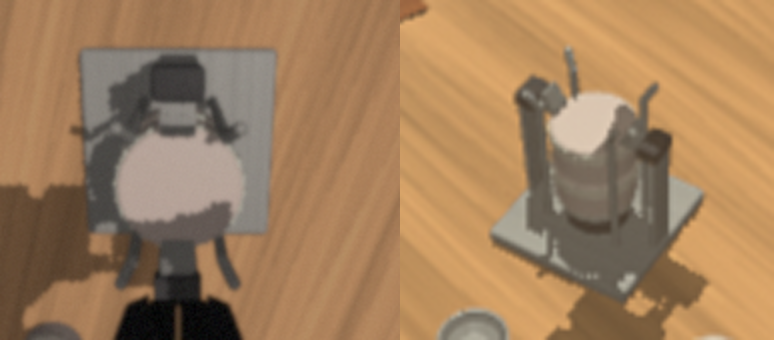

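Two tubs are stacked under the catches: the catch tips overlap the lid at (178,125) and (180,250), and the platform is down. Handing in.

```bash
python3 -c "
from workcell import *
print(close_job())"
```

```text
the job is handed in; nothing more can be done
None
```

The matching white tub is loaded lid up on the first one, pushed under both catches and released, and the job was handed in at about 16 s. The last images show both catches over its lid, but the hand-in returned no verdict.

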